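Load a jar into the bench labeller

TASK

Load the jar lying on the labeller's loading ramp: with your fingertips push it up the ramp, over the front roller, so that it settles between the two rollers and cannot roll back, then push it endwise along the rollers until its foot is right up against the end stop. Do not pick the jar up, and leave the other things on the bench where they are.

Things in the scene. Friction and masses are not known exactly. Their poses are not given: they have to be found in the camera images.
- labeller: Bench-top jar labeller, fixed: loading ramp in front (-x), a cradle of two rollers, then the label head (from x = +50 mm on, 165 mm high). White base from x -38 to +238 mm, y -115 to +105 mm, deck 30 mm high. Origin: on the bench below the cradle's middle. x: level, up the ramp, away from the operator; y: along the rollers, to the operator's left; z up.
- ramp: Loading ramp: open sheet-steel channel rising 10 degrees to the front roller's crown. x up the slope, y as the labeller's, z square off its floor. Origin: on the floor's surface at the top end, 57 mm above the bench, 22 mm before the cradle's middle. Floor: x -150 to -3 mm; side walls (inner faces y -31, +31 mm) 12 mm high, lip at the low end 14 mm high. A jar let go here rolls back down.
- cradle (a point): Point fixed on the labeller, 78.5 mm above the bench, midway between the rollers, axes as the labeller's: a settled jar's axis runs through it along y. To get there the jar's axis must pass the crest of the front roller, 20 mm before this point, and it then drops 5 mm. The rollers (smooth, hard, standing still) are 24 mm in diameter, 40 mm apart, tops 57 mm above the bench, from y -65 to +65 mm.
- back_stop (a point): Middle of the face of the upright aluminium plate behind the cradle, 28.5 mm beyond the point cradle, which keeps a jar from going too far (1.5 mm clear of a settled one). It runs from y -40 to +15 mm; its top is 104 mm above the bench.
- stop_face (a point): Centre of the face that the jar's foot must come up to: the end stop, a white plate (40 mm wide, from 60 to 100 mm above the bench) at the cradle's -y end, facing +y, clamped by a thumbscrew so that it does not give. It is set 40 to 54 mm to the -y side of the point cradle, so at least 9 mm further out than the ramp's side wall. At the +y end of the rollers nothing is higher than 57 mm.
- jar: The jar to load: straight-sided amber glass jar with a black screw lid as wide as the jar, 54 mm in diameter, 58 mm long over all (lid 17 mm), 0.11 to 0.23 kg. It lies on the ramp against its lip, axis along the labeller's y, foot (glass end) to -y, lid to +y. Origin: on the axis, half-way along. The frame turns as it rolls; its y axis always runs from foot to lid.
- jar_foot (a point): Centre of the flat glass foot of the jar, 29 mm from its origin.
- jar_lid (a point): Centre of the flat top of the jar's lid, 29 mm from its origin.
- spare_a: Bystander: a standing amber jar of the same size with a paper label on it, beside the ramp. Origin at the centre of its foot.
- spare_b: Bystander: another standing labelled jar, as spare_a.
- cold_rack: Bystander: blue 96-well cold rack, 86 x 128 x 30 mm, on the bench to the left of the ramp. Origin at the centre of its underside.
- dishes: Bystander: two stacked Petri dishes, 92 mm in diameter, 27 mm high. Origin at the centre of the underside.
- marker: Bystander: marker pen, 135 mm long, 14 mm thick, lying on the bench to the right of the ramp's low end. Origin under its middle.
- tape: Bystander: roll of paper tape lying flat, 60 mm in diameter, 19 mm high. Origin at the centre of its underside.

How it is judged:
By the outcome, as a careful person would: the job done as asked, in the order asked, and still so for the second after the job is handed in, with the robot touching nothing.
It also fails if it takes over 48 s, if anything falls off the work surface, if the arm or the gripper's body presses on something with over 40 N, if the wrist force passes 120 N, or if a joint passes its speed limit or range.

ROBOT

A 6-joint arm with a two-finger parallel gripper is mounted at the origin on the work surface. World frame = base frame: x ahead of the robot, y to its left, z up, the work surface at z = 0. Lengths are in m, angles in rad, forces in N, time in s.
With the tool pointing down it reaches from about 0.35 to 0.975 m from the base axis. Payload 4.9 kg.
Tool frame: the origin (TCP) lies midway between the tips of the shut fingers; the grasp point (between the pads) lies 19 mm behind it; z points along the fingers, y is the line along which they close (so a half turn about z gives the same grasp; the last joint's range is limited). The gripper opens to 85 mm and grips with 20 to 120 N. Pads are 22 mm wide; open, the fingers measure 114 mm over their backs; the gripper's body (76 mm by 85 mm) begins 54 mm behind the grasp point. The pads swing forward as they close: fully open they stand 13 mm farther back than shut.
Start: joints at [1.154, 0.053, 1.613, -0, 1.476, -0.119], TCP at [0.183, 0.597, 0.231] pointing down, gripper open.
Joint ranges: [-3.01, 3.01], [-1.01, 2.22], [0.06, 2.58], [-1.02, 4.17], [0.09, 2.62], [-3.14, 3.14]. Speed limits (rad/s): [2.57, 2.57, 3.14, 3.14, 3.14, 3.14].

INTERFACE

Orientations are given as [roll, pitch, yaw] about the fixed x, y, z axes, in that order (R = Rz(yaw) Ry(pitch) Rx(roll)).
In Python, from station import arm, snapshot, nets gives the robot as it stands. The module is installed in compiled form; this text tells all that it offers.
- The arm moves only by the tool jog_arm, never from a script. Its argument "series" is a list of rows, each a list of 7 numbers: the turn, a rotation vector about the world's x, y, z in degrees, then the shift along the world's x, y, z in m, then the opening, from -1 (shut) to 1 (fully open). A call has 1 to 12 rows; each row shifts and turns the commanded pose from where the row before left it; what a row does not reach is not made up. A row lasts 1/12 s, in which the tool goes at most 41.7 mm and 7.16 degrees, less where a joint would pass 70% of its speed; a pose out of reach is approached as far as the arm can. A call is refused whole if a number of a shift passes 0.0417 or a number of a turn 7.16, either way. A call with a gripper value outside its range is refused whole. The fingers move at their own pace and stop on an object; "grip_force" is the grip in N (left out, the last holds). Time passes only in rows, so rows that do not move let the fingers close. It gives the time, the measured TCP pose, the force, the opening and the grip force at its end, in the units of the state.
- arm.state(): the state, without advancing time (a new reading comes with each control period).
- snapshot(name): name is "scene" or "top"; returns a dict with "frame" (400x640x3 uint8, blue, green, red), "camera_matrix" (3x3 intrinsics, pixels), "k1" (the pictures are not rectified: a ray, as slopes to the right and down, at radius r is drawn at 1 + k1 r^2 times it, then the intrinsics apply), "origin" and "attitude" of the camera in the world. Camera axes: x right, y down, z forward; pixel columns grow to the right and rows downward; lengths in m; the calibration is good to about 2 mm. A picture is of the moment at which its call begins. There is no depth.
- arm.hand_in(): hands the job in; it is judged then, once.
Trained networks look in a picture, given as the dict that the camera call returned (one of the last four; its "shot" number tells which), for a name from the list of things; names that differ only in an ending like _2 or _b are one class to them, and where a whole thing is asked for, a point or a joint stands for the part that bears it (a point fixed in the world has none). Each returns a list of dicts, best first, with "conf" (0 to 1); they miss things now and then, are a little off and sometimes report something else, mostly with a low value. They report only what shows in the picture. A call takes as long as a camera call.
- nets.silhouettes(target, picture): "region" (400x640 bool, what is visible of it) and "bbox" ([centre column, centre row, width, height] in pixels, round what is visible of it).
- nets.spot_point(target, picture): "pixel" ([column, row] in pixels: a listed point, or the origin of a listed thing).
The state is a dict: "time_s": time; "joints": joint angles; "dq": joint speeds; "joint_efforts": joint torques, N m; "ee_pos": TCP position; "tcp_rot": TCP orientation; "force": force on the tool from outside, world axes, zero at the start; "ft_torque": the same for the moment, N m; "opening": finger opening in m; "grip_force": force on a finger pad.
Only numpy, scipy, OpenCV 4.12 (cv2) and the standard library are available. Lean on these libraries where they do the work, as an engineer would, in place of code of your own. Each camera call takes 0.05 s, during which the arm holds its last target. There are 200 camera calls.

## Working session

There is one attempt and no reset: what is moved stays moved. The work goes in short steps, Python scripts to look and compute and a tool call to move; the robot and the scene stay as the last step left them, time stands still between calls to the robot, and variables do not carry over. Pictures are saved under pics/ and viewed, at most 10 in all, crops included, and the job is handed in when it is done.

Besides the shell and the picture viewer there is one more tool, called as a command line: name --pt "numbers of a row" for each row, then --argument value for the rest. jog_arm: Moves the arm, as the interface text tells. Its arguments: {"type":"object","properties":{"series":{"type":"array"},"grip_force":{"type":"number"}},"required":["series"]}

```bash
mkdir -p pics; cat > h.py <<'E'
import numpy as np, cv2
from scipy.spatial.transform import Rotation as R
from station import arm, snapshot, nets
def rot(a):
    a=np.array(a,float)
    if a.shape==(3,3): return a
    return R.from_euler('xyz',a).as_matrix() if a.size==3 else R.from_quat(a).as_matrix()
def ray(p,px):
    K=p["camera_matrix"]; k=p["k1"]
    d=cv2.undistortPoints(np.array([[px]],float),np.array(K,float),np.array([k,0,0,0,0.]))[0,0]
    v=rot(p["attitude"])@np.array([d[0],d[1],1]); return np.array(p["origin"]),v/np.linalg.norm(v)
def tri(rs):
    A=0;b=0
    for o,v in rs:
        P=np.eye(3)-np.outer(v,v);A=A+P;b=b+P@o
    x=np.linalg.solve(A,b); return x,[float(np.linalg.norm((np.eye(3)-np.outer(v,v))@(x-o))) for o,v in rs]
def onz(r,z): o,v=r; return o+v*(z-o[2])/v[2]
def proj(p,X):
    c=rot(p["attitude"]).T@(np.array(X)-np.array(p["origin"]))
    return cv2.projectPoints(np.array([c]),np.zeros(3),np.zeros(3),np.array(p["camera_matrix"],float),np.array([p["k1"],0,0,0,0.]))[0][0,0]
E
python3 - <<'E'
from h import *
np.set_printoptions(precision=4,suppress=True)
S=arm.state();print({k:np.round(v,4) for k,v in S.items()})
P={n:snapshot(n) for n in("scene","top")}
for n,p in P.items():
    cv2.imwrite(f"pics/{n}0.png",p["frame"]);print(n,p["origin"],p["attitude"],p["k1"],p["camera_matrix"])
for t in["labeller","ramp","cradle","back_stop","stop_face","jar","jar_foot","jar_lid","spare_a","cold_rack","dishes","marker","tape"]:
    rs=[]
    for n,p in P.items():
        L=nets.spot_point(t,p)
        print(t,n,[(np.round(l["pixel"],1).tolist(),round(l["conf"],2)) for l in L[:3]])
        if L: rs.append(ray(p,L[0]["pixel"]))
    if len(rs)==2: print("   ",*tri(rs))
E
```

```text
{'time_s': np.float64(0.0), 'joints': array([ 1.154 ,  0.0534,  1.6143,  0.    ,  1.476 , -0.119 ]), 'dq': array([-0.    , -0.0013, -0.0017, -0.    ,  0.0004, -0.0003]), 'joint_efforts': array([  0.0003, -39.3679, -37.0173,  -0.0002,   0.0071,   0.    ]), 'ee_pos': array([0.1831, 0.5969, 0.2301]), 'tcp_rot': array([-3.1396, -0.0003,  2.8438]), 'force': array([-0.0091,  0.5054, -0.292 ]), 'ft_torque': array([-0.0126, -0.013 , -0.0288]), 'grip_force': np.float64(0.0), 'opening': np.float64(0.0853)}
scene [0.9315 0.1676 0.8471] [-2.6112  0.0057  1.7298] -0.014733744700588986 [[406.3407   0.     309.0354]
 [  0.     406.3407 208.2567]
 [  0.       0.       1.    ]]
top [0.2864 0.0618 1.4001] [-2.9895  0.0154 -1.5426] -0.06348670940780395 [[503.9611   0.     324.8101]
 [  0.     503.9611 204.0532]
 [  0.       0.       1.    ]]
labeller scene [([232.7, 287.9], 0.74), ([217.2, 285.3], 0.4)]
labeller top [([359.1, 193.7], 0.73), ([429.5, 163.1], 0.59), ([368.8, 147.5], 0.58)]
    [ 0.5861 -0.0573 -0.203 ] [0.04467967665306113, 0.04467967665306113]
ramp scene [([232.0, 267.6], 0.93)]
ramp to
[... 1247 characters left out ...]
 0.0027] [0.0018144370595000823, 0.0018144370595000964]
cold_rack scene [([334.1, 283.6], 0.97), ([234.7, 270.0], 0.38), ([240.0, 211.3], 0.23)]
cold_rack top [([297.4, 162.5], 0.82), ([371.0, 142.1], 0.71), ([433.8, 221.6], 0.53)]
    [ 0.6194  0.1698 -0.0045] [0.0015367298556515393, 0.0015367298556515675]
dishes scene [([307.6, 229.8], 0.65)]
dishes top [([321.4, 205.1], 0.7), ([380.5, 130.3], 0.2)]
    [ 0.4983  0.0945 -0.002 ] [0.004619562561476365, 0.004619562561476358]
marker scene [([183.7, 199.9], 0.75), ([192.4, 239.7], 0.38)]
marker top [([432.0, 217.3], 0.58)]
    [ 0.471  -0.2137  0.0111] [0.004648129426605231, 0.004648129426605179]
tape scene [([435.0, 173.5], 0.91)]
tape top []
```

```bash
python3 - <<'E'
import cv2
s=cv2.imread("pics/scene0.png");t=cv2.imread("pics/top0.png")
cv2.imwrite("pics/sc.png",cv2.resize(s[150:350,130:390],None,fx=3,fy=3,interpolation=cv2.INTER_CUBIC))
cv2.imwrite("pics/tc.png",cv2.resize(t[80:250,270:470],None,fx=3.5,fy=3.5,interpolation=cv2.INTER_CUBIC))
E
```

```text
(no output)
```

View pics/sc.png

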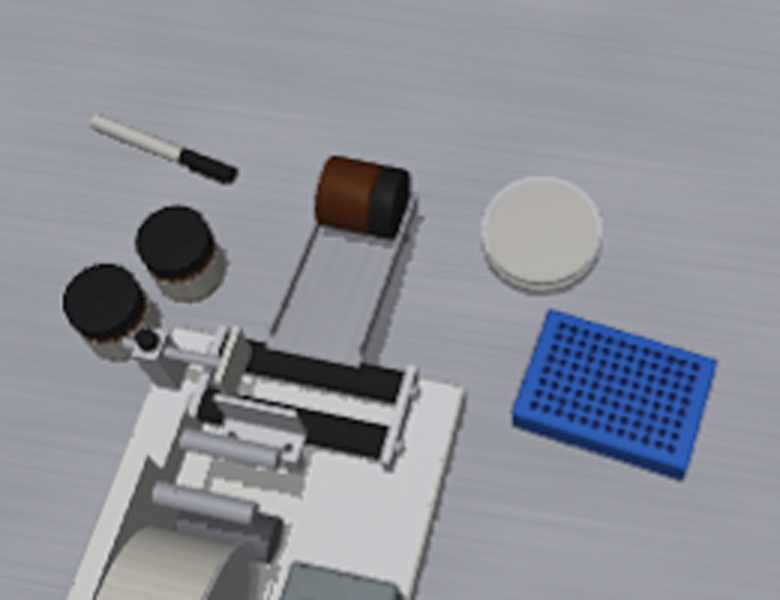

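View pics/tc.png

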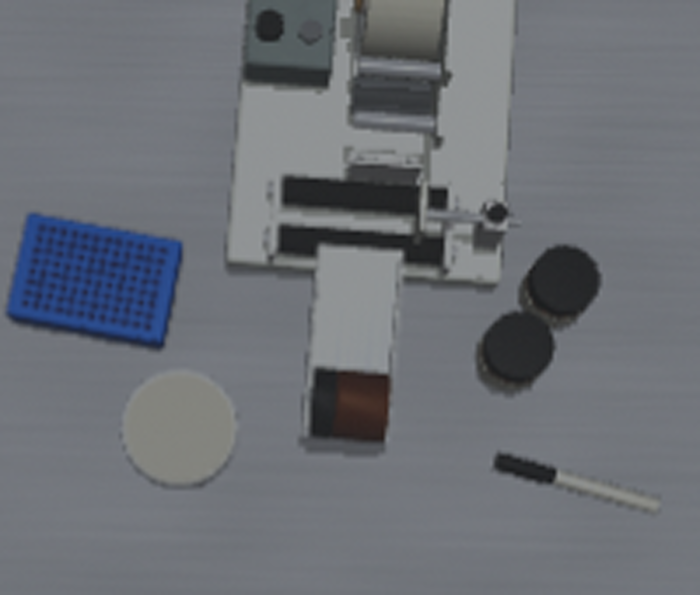

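The scene crop shows the jar on its lip at full-frame px (251,216), lid to +y. The end stop is at about (207,269) and the rollers are clear. The top crop shows the ramp running up to the front roller, with the spare jars well to the right. Next I'll fit the labeller pose from these features.

```bash
python3 - <<'E'
from h import *
from scipy.optimize import least_squares
np.set_printoptions(precision=4,suppress=True)
P={n:snapshot(n) for n in("scene","top")}
t=lambda u,v:(u/3.5+270,v/3.5+80); s=lambda u,v:(u/3+130,v/3+150)
c10,s10=np.cos(np.radians(10)),np.sin(np.radians(10))
def rp(x,y,z): return (-.022+x*c10-z*s10,y,.057+x*s10+z*c10)
O=[("top",(-.038,.105,.03),t(227,265)),("top",(-.038,-.115,.03),t(497,283)),("scene",(-.038,.105,.03),s(465,388)),
("top",(-.020,.065,.057),t(278,241)),("top",(.02,.065,.057),t(282,192)),
("top",rp(-.15,.031,.012),t(303,437)),("top",rp(-.15,-.031,.012),t(385,448)),
("top",rp(-.003,.031,.0),t(319,247)),("top",rp(-.003,-.031,.0),t(402,252))]
for n,X in(("cradle",(0,0,.0785)),("back_stop",(.0285,-.0125,None)),("ramp",(-.022,0,.057))):
    for k,p in P.items():
        L=nets.spot_point(n,p)
        if X[2] is None: continue
        if L and L[0]["conf"]>.5: O.append((k,X,L[0]["pixel"]))
def W(q,X): c,s_=np.cos(q[2]),np.sin(q[2]); return np.array([q[0]+c*X[0]-s_*X[1],q[1]+s_*X[0]+c*X[1],X[2]])
f=lambda q:np.concatenate([proj(P[k],W(q,X))-np.array(u) for k,X,u in O])
r=least_squares(f,[.665,-.04,0],loss="soft_l1");q=r.x
print(q,np.degrees(q[2]));
for o,e in zip(O,f(q).reshape(-1,2)):print(o[0],np.round(o[1],3),e)
def toL(X): d=X[:2]-q[:2];c,s_=np.cos(q[2]),np.sin(q[2]);return np.array([c*d[0]+s_*d[1],-s_*d[0]+c*d[1],X[2]])
for n in("jar","jar_foot","stop_face","back_stop"):
    for k,p in P.items():
        L=nets.spot_point(n,p)
        if L: print(n,k,toL(onz(ray(p,L[0]["pixel"]),{"jar":.061,"jar_foot":.061,"stop_face":.08,"back_stop":.09}[n])),L[0]["conf"])
print("expected jar labeller",rp(-.15+.0232,0,.027),W(q,rp(-.15+.0232,0,.027)))
np.save("q.npy",q)
E
```

```text
[ 0.6656 -0.0411 -0.0601] -3.444120225500377
top [-0.038  0.105  0.03 ] [-0.4467 -0.3348]
top [-0.038 -0.115  0.03 ] [1.0995 1.0963]
scene [-0.038  0.105  0.03 ] [ 1.1447 -2.1882]
top [-0.02   0.065  0.057] [ 0.0989 -1.0602]
top [0.02  0.065 0.057] [ 0.1182 -1.0791]
top [-0.172  0.031  0.043] [ 0.7441 -0.74  ]
top [-0.172 -0.031  0.043] [ 0.0365 -1.9484]
top [-0.025  0.031  0.056] [0.5971 0.0439]
top [-0.025 -0.031  0.056] [-0.5494  0.4945]
scene [0.    0.    0.078] [ 1.1802 -2.8224]
top [0.    0.    0.078] [ 3.7304 -0.5388]
scene [-0.022  0.     0.057] [-0.4904  1.1588]
top [-0.022  0.     0.057] [-3.5858  1.4613]
jar scene [-0.1478  0.002   0.061 ] 0.87
jar top [-0.1546 -0.0037  0.061 ] 0.59
jar_foot scene [-0.1562 -0.0268  0.061 ] 0.88
jar_foot top [-0.153  -0.0287  0.061 ] 0.62
stop_face scene [-0.0019 -0.0437  0.08  ] 0.62
stop_face top [ 0.0044 -0.0407  0.08  ] 0.66
back_stop scene [ 0.0281 -0.0128  0.09  ] 0.9
back_stop top [ 0.0345 -0.0114  0.09  ] 0.79
expected jar labeller (np.float64(-0.1515621238789551), 0, np.float64(0.06157122040316285)) [ 0.5143 -0.032   0.0616]
```

jog_arm --pt "0 0 1.13 0.0155 -0.0348 0 -0.4" --pt "0 0 1.13 0.0155 -0.0348 0 -0.4" --pt "0 0 1.13 0.0155 -0.0348 0 -0.4" --pt "0 0 1.13 0.0155 -0.0348 0 -0.4" --pt "0 0 1.13 0.0155 -0.0348 0 -0.4" --pt "0 0 1.13 0.0155 -0.0348 0 -0.4" --pt "0 0 1.13 0.0155 -0.0348 0 -0.4" --pt "0 0 1.13 0.0155 -0.0348 0 -0.4" --pt "0 0 1.13 0.0155 -0.0348 0 -0.4" --pt "0 0 1.13 0.0155 -0.0348 0 -0.4" --pt "0 0 1.13 0.0155 -0.0348 0 -0.4" --pt "0 0 1.13 0.0155 -0.0348 0 -0.4"

```text
time_s: 3.2
ee_pos: [0.3697, 0.1782, 0.2317]
tcp_rot: [3.141, 0.001, 3.082]
force: [0.4, 0.9, 0.4]
opening: 0.0254
grip_force: 0.0
```

jog_arm --pt "0 0 0 0.0155 -0.0348 0 -0.4" --pt "0 0 0 0.0155 -0.0348 0 -0.4" --pt "0 0 0 0.0155 -0.0348 0 -0.4" --pt "0 0 0 0.0155 -0.0348 0 -0.4" --pt "0 0 0 0.0155 -0.0348 0 -0.4" --pt "0 0 0 0.0155 -0.0348 0 -0.4" --pt "0 0 0 0 0 0 -0.4" --pt "0 0 0 0 0 0 -0.4" --pt "0 0 0 0 0 0 -0.4"

```text
time_s: 3.95
ee_pos: [0.4622, -0.0287, 0.2312]
tcp_rot: [3.141, -0.0, 3.08]
force: [0.2, 0.1, 0.0]
opening: 0.0256
grip_force: 0.0
```

jog_arm --pt "0 0 0 0 0 -0.025 -0.4" --pt "0 0 0 0 0 -0.025 -0.4" --pt "0 0 0 0 0 -0.025 -0.4" --pt "0 0 0 0 0 -0.025 -0.4" --pt "0 0 0 0 0 -0.025 -0.4" --pt "0 0 0 0 0 -0.025 -0.4" --pt "0 0 0 0 0 -0.015 -0.4" --pt "0 0 0 0 0 -0.014 -0.4" --pt "0 0 0 0 0 0 -0.4" --pt "0 0 0 0 0 0 -0.4"

```text
time_s: 4.78
ee_pos: [0.4616, -0.0275, 0.0519]
tcp_rot: [3.141, -0.002, 3.083]
force: [0.3, -0.9, 0.8]
opening: 0.0261
grip_force: 0.0
```

```bash
python3 - <<'E'
from h import *
p=snapshot("scene");cv2.imwrite("pics/s1.png",cv2.resize(p["frame"][130:310,170:350],None,fx=3.2,fy=3.2))
print(arm.state()["ee_pos"],arm.state()["force"])
E
```

```text
[ 0.46257736 -0.02800734  0.0530076 ] [ 0.06619789 -0.10650815  0.31541789]
```

View pics/s1.png

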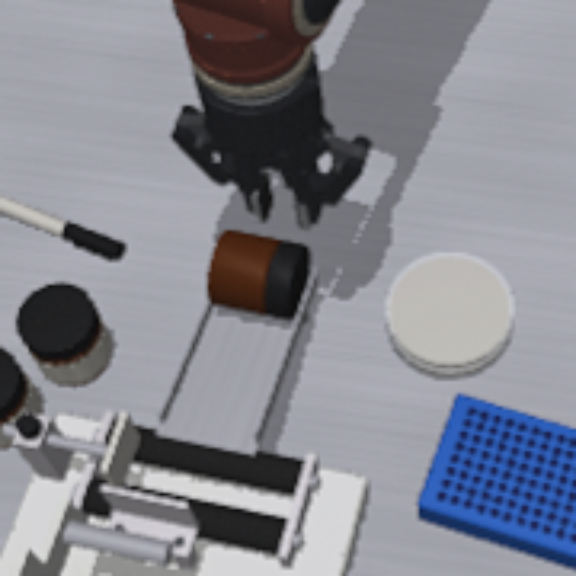

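The scene crop shows the two fingertips at (258,210) and (308,215), just behind the jar at (260,270) and clear of the lip. Starting the push.

jog_arm --pt "0 0 0 0.005 -0.0003 0 -0.4" --pt "0 0 0 0.005 -0.0003 0 -0.4" --pt "0 0 0 0.005 -0.0003 0 -0.4" --pt "0 0 0 0.005 -0.0003 0 -0.4" --pt "0 0 0 0.006 -0.0004 0.001 -0.4" --pt "0 0 0 0.006 -0.0004 0.001 -0.4" --pt "0 0 0 0.006 -0.0004 0.001 -0.4" --pt "0 0 0 0.006 -0.0004 0.001 -0.4" --pt "0 0 0 0.006 -0.0004 0.001 -0.4" --pt "0 0 0 0.006 -0.0004 0.001 -0.4"

```text
time_s: 5.67
ee_pos: [0.519, -0.0326, 0.0584]
tcp_rot: [3.142, -0.0, 3.08]
force: [-1.1, 0.0, 0.3]
opening: 0.0255
grip_force: 0.6
```

```bash
python3 - <<'E'
from h import *
p=snapshot("scene");cv2.imwrite("pics/s2.png",cv2.resize(p["frame"][130:310,170:350],None,fx=3.2,fy=3.2))
print(arm.state()["ee_pos"],arm.state()["force"])
E
```

```text
[ 0.52027989 -0.0328341   0.05891388] [0.15215772 0.27407892 0.61188412]
```

View pics/s2.png

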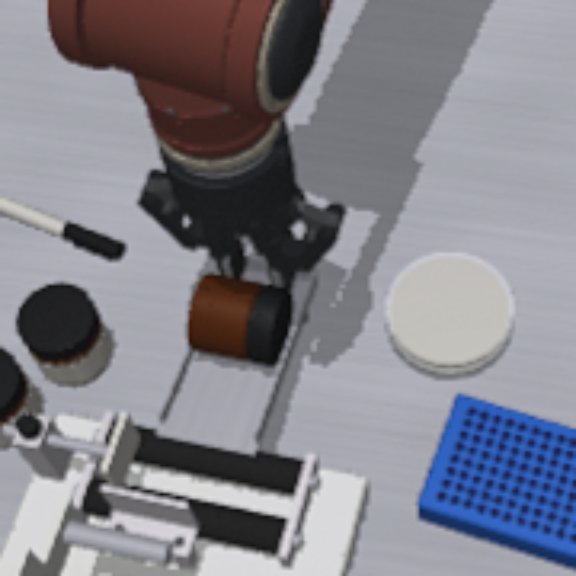

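The jar has rolled up squarely and is now at (240,320) in the crop, still touching the fingertips. Continuing.

jog_arm --pt "0 0 0 0.005 -0.0003 0.001 -0.4" --pt "0 0 0 0.006 -0.0004 0.001 -0.4" --pt "0 0 0 0.007 -0.0004 0.0012 -0.4" --pt "0 0 0 0.007 -0.0004 0.0012 -0.4" --pt "0 0 0 0.007 -0.0004 0.0012 -0.4" --pt "0 0 0 0.007 -0.0004 0.0012 -0.4" --pt "0 0 0 0.007 -0.0004 0.0012 -0.4" --pt "0 0 0 0.007 -0.0004 0.0012 -0.4" --pt "0 0 0 0.006 -0.0004 0.001 -0.4" --pt "0 0 0 0.005 -0.0003 0.0009 -0.4" --pt "0 0 0 0.004 -0.0003 0.0007 -0.4" --pt "0 0 0 0.003 -0.0002 0.0005 -0.4"

```text
time_s: 6.72
ee_pos: [0.5899, -0.0369, 0.0707]
tcp_rot: [-3.142, 0.0, 3.08]
force: [-2.4, -0.5, -0.1]
opening: 0.0255
grip_force: 0.7
```

```bash
python3 - <<'E'
from h import *
p=snapshot("scene");cv2.imwrite("pics/s3.png",cv2.resize(p["frame"][130:310,170:350],None,fx=3.2,fy=3.2))
print(arm.state()["ee_pos"],arm.state()["force"],arm.state()["time_s"])
E
```

```text
[ 0.59034371 -0.03696402  0.0708694 ] [-0.55381223 -0.29095488  0.16193038] 6.7667
```

View pics/s3.png

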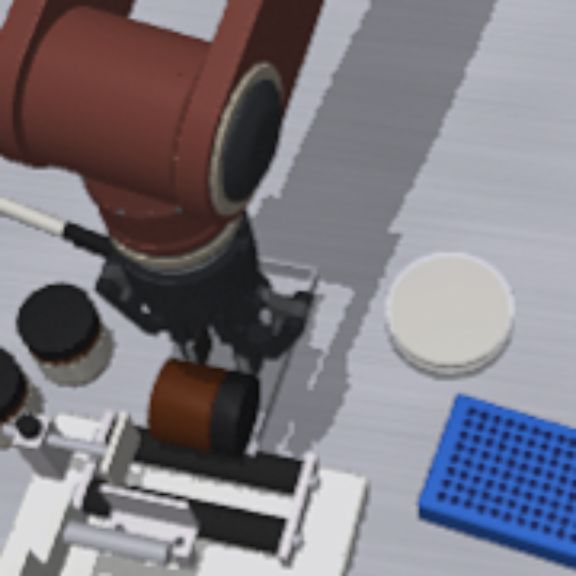

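The jar is now just before the front roller, centred at (205,408) in the crop and still square. I'll push it slowly over the crest.

jog_arm --pt "0 0 0 0.002 -0.0001 0.0004 -0.4" --pt "0 0 0 0.002 -0.0001 0.0004 -0.4" --pt "0 0 0 0.002 -0.0001 0.0004 -0.4" --pt "0 0 0 0.002 -0.0001 0.0004 -0.4" --pt "0 0 0 0.002 -0.0001 0.0004 -0.4" --pt "0 0 0 0.002 -0.0001 0 -0.4" --pt "0 0 0 0.002 -0.0001 0 -0.4" --pt "0 0 0 0.002 -0.0001 0 -0.4" --pt "0 0 0 0.002 -0.0001 0 -0.4" --pt "0 0 0 0.002 -0.0001 0 -0.4" --pt "0 0 0 0.002 -0.0001 0 -0.4" --pt "0 0 0 0.002 -0.0001 0 -0.4"

```text
time_s: 7.77
ee_pos: [0.6138, -0.0381, 0.0727]
tcp_rot: [-3.142, 0.001, 3.08]
force: [0.0, 0.1, 0.8]
opening: 0.0255
grip_force: 0.0
```

```bash
python3 - <<'E'
from h import *
q=np.load("q.npy")
p=snapshot("scene");cv2.imwrite("pics/s4.png",cv2.resize(p["frame"][170:310,170:310],None,fx=4,fy=4))
print(arm.state()["ee_pos"],arm.state()["force"],arm.state()["time_s"])
for n,z in(("jar",.0785),("jar_lid",.0785),("jar_foot",.0785),("stop_face",.08)):
    L=nets.spot_point(n,p)
    if L:
        X=onz(ray(p,L[0]["pixel"]),z);print(n,X,L[0]["conf"],R.from_rotvec([0,0,-q[2]]).apply(X-[q[0],q[1],0]))
E
```

```text
[ 0.61409543 -0.03811354  0.07271929] [ 0.3082431   0.03842021 -0.2654788 ] 7.8167
jar [ 0.65217237 -0.04356439  0.0785    ] 0.87 [-0.01324285 -0.00324582  0.0785    ]
jar_lid [ 0.64534293 -0.01844715  0.0785    ] 0.87 [-0.02156887  0.02141578  0.0785    ]
jar_foot [ 0.64278342 -0.07314424  0.0785    ] 0.97 [-0.02083783 -0.03333628  0.0785    ]
stop_face [ 0.66881923 -0.07634093  0.08      ] 0.56 [ 0.005343  -0.0349631  0.08     ]
```

View pics/s4.png

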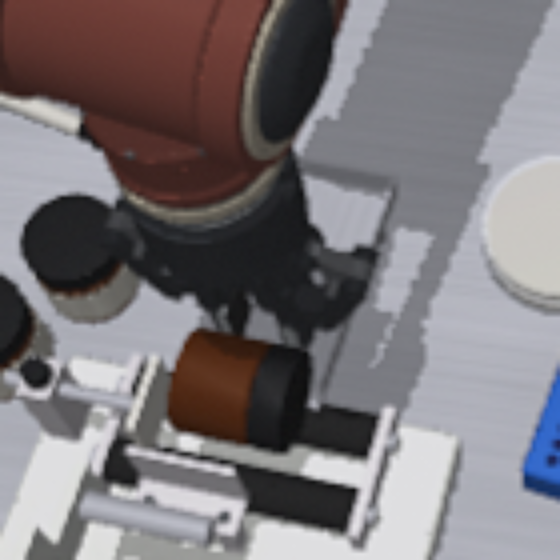

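The jar is past the crest at crop (238,388), and the finger force has dropped to zero. I'll advance a little, let it settle and check.

jog_arm --pt "0 0 0 0.002 -0.0001 0 -0.4" --pt "0 0 0 0.002 -0.0001 0 -0.4" --pt "0 0 0 0.002 -0.0001 0 -0.4" --pt "0 0 0 0 0 0 -0.4" --pt "0 0 0 0 0 0 -0.4" --pt "0 0 0 -0.01 0.0006 0 -0.4" --pt "0 0 0 -0.02 0.0012 0 -0.4" --pt "0 0 0 -0.02 0.0012 0 -0.4" --pt "0 0 0 0 0 0.02 -0.4" --pt "0 0 0 0 0 0.03 -0.4" --pt "0 0 0 0 0 0.03 -0.4" --pt "0 0 0 0 0 0.03 -0.4"

```text
time_s: 9.02
ee_pos: [0.568, -0.0351, 0.1833]
tcp_rot: [3.141, -0.001, 3.08]
force: [1.3, 0.2, -0.4]
opening: 0.0256
grip_force: 0.0
```

```bash
python3 - <<'E'
from h import *
q=np.load("q.npy")
print(arm.state()["ee_pos"],arm.state()["force"],arm.state()["time_s"])
for c in("scene","top"):
  p=snapshot(c)
  if c=="scene":cv2.imwrite("pics/s5.png",cv2.resize(p["frame"][170:310,170:310],None,fx=4,fy=4))
  for n,z in(("jar",.0785),("jar_lid",.0785),("jar_foot",.0785),("stop_face",.08),("back_stop",.09)):
    L=nets.spot_point(n,p)
    if L:
        X=onz(ray(p,L[0]["pixel"]),z);print(c,n,X,L[0]["conf"],R.from_rotvec([0,0,-q[2]]).apply(X-[q[0],q[1],0]))
E
```

```text
[ 0.56799436 -0.035112    0.18326516] [ 1.33057631  0.22114369 -0.37498958] 9.0167
scene jar [ 0.6735124 -0.050317   0.0785   ] 0.94 [ 0.00846431 -0.00870423  0.0785    ]
scene jar_lid [ 0.66872107 -0.01619528  0.0785    ] 0.77 [0.00163176 0.02506803 0.0785    ]
scene jar_foot [ 0.6693201  -0.06967371  0.0785    ] 0.72 [ 0.00544243 -0.02827783  0.0785    ]
scene stop_face [ 0.66745815 -0.07319966  0.08      ] 0.51 [ 0.00379567 -0.03190927  0.08      ]
scene back_stop [ 0.69459729 -0.0534618   0.09      ] 0.75 [ 0.02970004 -0.01057667  0.09      ]
top back_stop [ 0.55284812 -0.14739106  0.09      ] 0.3 [-0.10615031 -0.11285187  0.09      ]
```

View pics/s5.png

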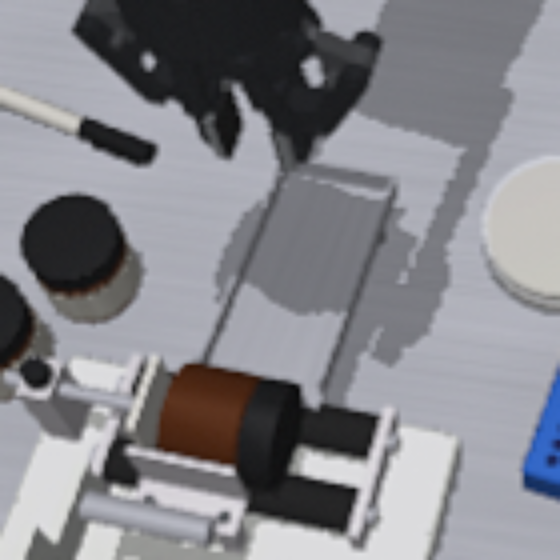

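The jar has settled between the rollers, at (228,415) in the crop, with a small gap left to the stop at (150,400). I'll go round to the lid side with the fingers shut, tilting the tool toward the operator to clear the label head.

jog_arm --pt "0 0 0 0 0.02 0.01 -1" --pt "0 0 0 0.01 0.02 0 -1" --pt "-0.3 -5 0 0.018 0.016 0 -1" --pt "-0.3 -5 0 0.018 0 0 -1" --pt "-0.3 -5 0 0.018 0 0 -1" --pt "0 0 0 0.018 0 0 -1" --pt "0 0 0 0.018 0 0 -1" --pt "0 0 0 0 0 -0.03 -1" --pt "0 0 0 0 0 -0.03 -1" --pt "0 0 0 0 0 -0.02 -1" --pt "0 0 0 0 0 0 -1" --pt "0 0 0 0 0 0 -1"

```text
time_s: 10.62
ee_pos: [0.6682, 0.0208, 0.1107]
tcp_rot: [3.141, 0.259, 3.08]
force: [-0.2, 0.4, 0.8]
opening: -0.0003
grip_force: 0.0
```

```bash
python3 - <<'E'
from h import *
p=snapshot("scene");cv2.imwrite("pics/s6.png",cv2.resize(p["frame"][170:310,170:310],None,fx=4,fy=4))
print(arm.state())
E
```

```text
{'time_s': 10.6667, 'joints': array([-0.08261636,  0.10000292,  1.78449596,  0.00699534,  0.99445784,
       -1.59536231]), 'dq': array([-0.00101245, -0.0258214 , -0.03538269,  0.00032789, -0.00645167,
        0.00055823]), 'joint_efforts': array([ 1.84429670e-02, -3.74049389e+01, -3.30834210e+01,  1.62657065e-02,
       -7.25733452e-01, -1.19298179e-04]), 'ee_pos': array([0.6697295 , 0.02064206, 0.11312532]), 'tcp_rot': array([3.14130804, 0.26271094, 3.08046718]), 'force': array([0.39852138, 0.21866952, 0.10149514]), 'ft_torque': array([0.04005634, 0.1155714 , 0.03462429]), 'grip_force': 0.0, 'opening': -0.00039616657935856925}
```

View pics/s6.png

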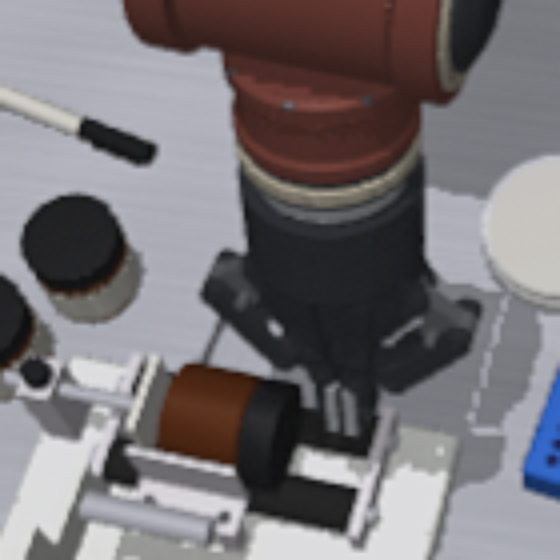

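The shut fingertips are at about (345,430) in the crop, on the lid side of the jar with a clear gap to it. I'll go down, then approach slowly.

jog_arm --pt "0 0 0 0 0 -0.018 -1" --pt "0 0 0 0 0 -0.018 -1" --pt "0 0 0 0 0 0 -1" --pt "0 0 0 -0.0002 -0.003 0 -1" --pt "0 0 0 -0.0002 -0.003 0 -1" --pt "0 0 0 -0.0002 -0.003 0 -1" --pt "0 0 0 -0.0002 -0.003 0 -1" --pt "0 0 0 -0.0001 -0.002 0 -1" --pt "0 0 0 -0.0001 -0.002 0 -1" --pt "0 0 0 -0.0001 -0.002 0 -1" --pt "0 0 0 -0.0001 -0.002 0 -1"

```text
time_s: 11.58
ee_pos: [0.6682, 0.0004, 0.0767]
tcp_rot: [3.141, 0.262, 3.08]
force: [-0.5, 0.3, -0.2]
opening: -0.0004
grip_force: 0.0
```

jog_arm --pt "0 0 0 -0.0001 -0.0015 0 -1" --pt "0 0 0 -0.0001 -0.0015 0 -1" --pt "0 0 0 -0.0001 -0.0015 0 -1" --pt "0 0 0 -0.0001 -0.0015 0 -1" --pt "0 0 0 -0.0001 -0.0015 0 -1" --pt "0 0 0 -0.0001 -0.0015 0 -1"

```text
time_s: 12.08
ee_pos: [0.6676, -0.0083, 0.0766]
tcp_rot: [3.141, 0.262, 3.081]
force: [-0.3, -0.5, 1.4]
opening: 0.0002
grip_force: 0.4
```

```bash
python3 - <<'E'
from h import *
p=snapshot("scene");cv2.imwrite("pics/s7.png",cv2.resize(p["frame"][210:300,180:280],None,fx=6,fy=6,interpolation=cv2.INTER_CUBIC))
print(arm.state()["ee_pos"],arm.state()["force"])
E
```

```text
[ 0.66758371 -0.0086663   0.07657918] [-0.32388435  1.19938149 -0.04486021]
```

View pics/s7.png

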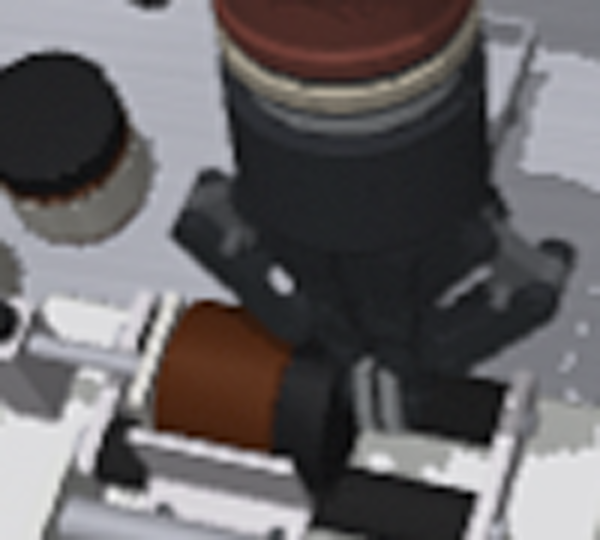

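The fingers are at the lid (360,400), and a thin gap to the stop is still visible at (158,370). Continuing in 1 mm steps while watching the force.

jog_arm --pt "0 0 0 -0.0001 -0.001 0 -1" --pt "0 0 0 -0.0001 -0.001 0 -1" --pt "0 0 0 -0.0001 -0.001 0 -1" --pt "0 0 0 -0.0001 -0.001 0 -1"

```text
time_s: 12.47
ee_pos: [0.6673, -0.0112, 0.0766]
tcp_rot: [3.138, 0.262, 3.08]
force: [0.6, 8.9, 0.8]
opening: 0.0001
grip_force: 4.3
```

jog_arm --pt "0 0 0 -0.0001 -0.001 0 -1" --pt "0 0 0 -0.0001 -0.001 0 -1" --pt "0 0 0 -0.0001 -0.001 0 -1"

```text
time_s: 12.72
ee_pos: [0.6671, -0.0113, 0.0768]
tcp_rot: [3.133, 0.263, 3.079]
force: [1.7, 18.0, 1.4]
opening: -0.0001
grip_force: 9.2
```

The force has risen to 18 N with no further motion, at foot y ≈ -43 mm, which is inside the stop's range. Backing off to verify.

jog_arm --pt "0 0 0 0.0003 0.005 0 -1" --pt "0 0 0 0.0004 0.008 0 -1" --pt "0 0 0 0.001 0.015 0 -1" --pt "0 0 0 0.001 0.02 0 -1" --pt "0 0 0 0 0.01 0.03 -1" --pt "0 0 0 0 0 0.04 -1" --pt "0 0 0 0 0 0.04 -1" --pt "0 0 0 0 0.04 0.03 -1" --pt "0 0 0 -0.03 0.04 0 -1" --pt "0 0 0 -0.03 0.04 0 -1" --pt "0 0 0 -0.03 0.04 0 -1" --pt "0 0 0 0 0 0 -1"

```text
time_s: 13.72
ee_pos: [0.591, 0.1808, 0.2115]
tcp_rot: [3.14, 0.261, 3.085]
force: [1.1, -0.3, -0.4]
opening: -0.0003
grip_force: 0.0
```

```bash
python3 - <<'E'
from h import *
q=np.load("q.npy")
p=snapshot("scene");cv2.imwrite("pics/s8.png",cv2.resize(p["frame"][210:300,170:280],None,fx=7,fy=6,interpolation=cv2.INTER_CUBIC)[:, :])
print(arm.state()["ee_pos"],arm.state()["force"],arm.state()["time_s"])
for n,z in(("jar",.0785),("jar_lid",.0785),("jar_foot",.0785),("stop_face",.08)):
    L=nets.spot_point(n,p)
    if L:
        X=onz(ray(p,L[0]["pixel"]),z);print(n,L[0]["conf"],R.from_rotvec([0,0,-q[2]]).apply(X-[q[0],q[1],0]))
E
```

```text
[0.5927251  0.17865262 0.21163924] [ 0.2150057   0.24572711 -0.82920678] 13.7667
jar 0.64 [ 0.00790996 -0.01204138  0.0785    ]
jar_lid 0.96 [-0.0045231   0.01181911  0.0785    ]
jar_foot 0.97 [-0.00072263 -0.03594767  0.0785    ]
stop_face 0.71 [ 0.00075928 -0.03594156  0.08      ]
```

View pics/s8.png

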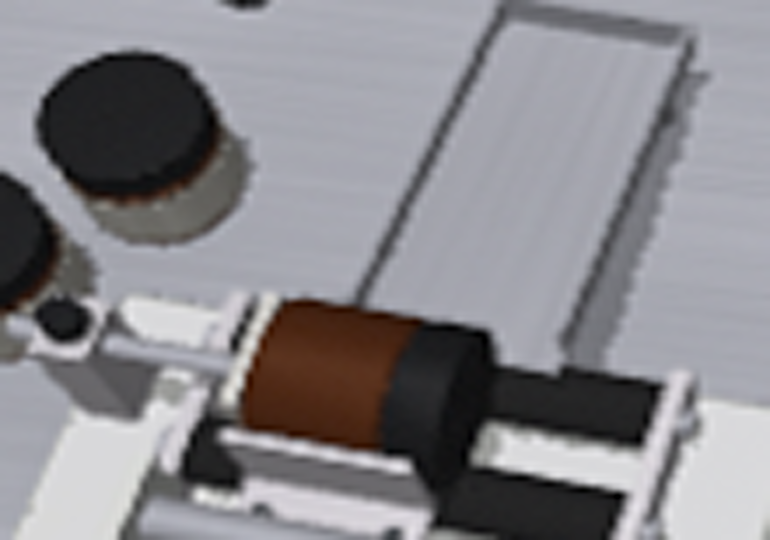

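The jar lies square between the rollers, with its foot flush on the white end stop at (245,370). The spare jars have not moved and the robot is clear.

```bash
python3 -c "
from station import arm
print(arm.hand_in())"
```

```text
the job is handed in; nothing more can be done
None
```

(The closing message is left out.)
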